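# Lay out sawn rock pieces for the record photograph

### The arm

A 6-joint arm with a two-finger parallel gripper is mounted at the origin on the work surface. World frame = base frame: x ahead of the robot, y to its left, z up, the work surface at z = 0. Lengths are in m, angles in degrees, forces in N, time in s.
With the tool pointing down it reaches from about 0.375 to 0.9 m from the base axis. Payload 3.1 kg.
Tool frame: the origin (TCP) lies between the finger pads; the fingertips stand 19 mm ahead of it and the grasp point (between the pads) is the TCP; z points along the fingers, x is the direction in which the jaws open and shut, and the axes are right-handed (so a half turn about z gives the same grasp; the last joint's range is limited). The gripper opens to 87 mm and grips with 3 to 60 N. Pads are 19 mm wide; open, the fingers measure 117 mm over their backs; the gripper's body (75 mm by 190 mm) begins 51 mm behind the grasp point.
Start: joints at [-80.701, 30.224, 82.088, -0, 67.689, -10.227], TCP at [0.209, -0.589, 0.242] pointing down, gripper open.
Joint ranges: [-176.69, 176.69], [-43.24, 126.21], [12.49, 139.97], [-82, 262], [0, 151.66], [-163.58, 163.58]. Speed limits (degrees/s): [159.86, 159.86, 180, 180, 180, 180].

### API

Orientations are given as a 3x3 rotation matrix whose columns are the frame's x, y, z axes.
In Python, from rig import read_state, capture, camera_info, hand_in, spot_in, silhouettes gives the robot as it stands.
- The arm moves only by the shell command python3 -m jog 'ROWS'. ROWS is text: rows parted by semicolons, each of 7 numbers parted by spaces: the shift along the tool's x, y, z in m, then the turn, a rotation vector about the tool's x, y, z in degrees, then the opening, from 0 (shut) to 1 (fully open). A call has 1 to 8 rows; each row is the pose to reach, as a shift and turn from the pose commanded when the call began, along the tool's axes at that moment; what a row does not reach only later rows make up. A row lasts 1/8 s, in which the tool goes at most 62.5 mm and 10.7 degrees, less where a joint would pass 70% of its speed; a pose out of reach is approached as far as the arm can. A call with a gripper value outside its range is refused whole. The fingers move at their own pace and stop on an object; the grip force is fixed at half the most. Time passes only in rows, so rows that repeat a pose let the fingers close. It gives the time, the measured TCP pose, the force and the opening at its end, in the units of the state.
- read_state(): the state, without advancing time (a new reading comes with each control period).
- capture(name): name is "side" or "top"; returns (picture, depth): 384x512x3 uint8, red, green, blue; 384x512 float32, m along the optical axis (not along the pixel's ray), 0 where there is no reading.
- camera_info(name): a dict with "vfov" (degrees; the focal length in pixels is half the picture's height over the tangent of half this angle, whatever the lens; pixels are square), "cx", "cy" (the principal point, pixels), "R" (3x3) and "t" (3): a world point X has camera coordinates R X + t. Camera axes: x right, y down, z forward; pixel columns grow to the right and rows downward; lengths in m; the calibration is good to about 2 mm. A picture is of the moment at which its call begins. camera_info takes no time and is no camera call.
- hand_in(): hands the job in, once; it reports no verdict.
Trained networks look in the newest picture that a camera, given by its name, has taken for a name from the list of things; names that differ only in an ending like _2 or _b are one class to them, and where a whole thing is asked for, a point or a joint stands for the part that bears it (a point fixed in the world has none). Each returns a list of dicts, best first, with "score" (0 to 1); they miss things now and then, are a little off and sometimes report something else, mostly with a low value. They report only what shows in the picture. A call takes as long as a camera call.
- spot_in(label, camera): "centre" ([x, y, z] in m, in world coordinates, good to about 4 mm: the middle of the surface that is visible of it).
- silhouettes(label, camera): "region" (384x512 bool, what is visible of it).
The state is a dict: "time_s": time; "joint_positions": joint angles; "qvel": joint speeds; "tau": joint torques, N m; "position": TCP position; "tcp_rot": TCP orientation; "force": force on the tool from outside, world axes, zero at the start; "moment": the same for the moment, N m; "opening": opening from 0.0 (shut) to 1.0 (fully open).
Only numpy, scipy, OpenCV 4.12 (cv2) and the standard library are available. Lean on these libraries where they do the work, as an engineer would, in place of code of your own. Each camera call takes 0.05 s, during which the arm holds its last target.

### The job

Lay the sawn pieces from the sample tray out on the blue-grey board for the record photograph, all gaps about 40 mm and everything square to the board (yellow edge = back, white edge = left): stand the red core directly left of whichever of the board's two blocks is the left-hand one, stand the white core midway between the two blocks, and lay the green slab flat directly behind the dark basalt block, its long side running left to right. Then lay the black-and-white scale bar centred along the top of the green slab. Set each piece down gently rather than dropping it, and leave the two blocks and the grey offcut where they are.

Things in the scene. Friction and masses are not known exactly. Their poses are not given: they have to be found in the camera images.
- board: Fixed flat blue-grey layout board, 210 (x) x 320 (y) x 8 mm thick, on the table; it and the tray may lie on either side of the robot's centre line, turned up to 0.25 rad. Origin: centre of its underside, so its top is 8 mm above it. +x = back (away from the robot, edge with the yellow strip), +y = left (edge with the white strip), z up. The two blocks stand on it in a row along y, in the front half.
- tray: Fixed steel sample tray, 240 (x) x 300 (y) mm, floor 3 mm thick, rim 10 mm high and 3 mm thick. Origin: centre of its underside, z up. The five loose pieces stand on its floor in two rows along its y, row by row 90 mm apart, neighbours in a row about 90 mm between centres, each up to 8 mm off and turned a little; which stands where varies.
- basalt_block: Dark, nearly black basalt block, loose, 50 x 50 x 45 mm high, about 0.33 kg, standing on the board square to it; may be the left or the right block. Origin: centre of its underside; its axes start parallel to the board's. Stays where it is.
- ref_block: Photographic reference block with white, mid-grey and black stripes on top, loose, 50 x 50 x 25 mm high, about 0.15 kg, on the board square to it, 166 mm between centres (116 mm clear) from the basalt block along the board's y. Origin: centre of its underside; its axes start parallel to the board's. Stays where it is.
- red_core: Brick-red sandstone drill core, upright cylinder 36 mm diameter, 50 mm high, with a paler ring, about 0.12 kg, in the tray. Origin: centre of its underside, z along its axis, up. Goes left (+y of the board) of the left-hand block, a gap of 40 mm, so 83 mm between centres.
- white_core: White marble drill core, upright cylinder 36 mm diameter, 50 mm high, with a pale grey ring, about 0.13 kg, in the tray. Origin: centre of its underside, z along its axis, up. Goes midway between the two blocks, leaving 40 mm to each.
- green_slab: Green sawn rock slab with a pale vein, 66 (x, long side) x 36 (y) x 18 mm high, about 0.12 kg, lying in the tray. Origin: centre of its underside, z up. Goes behind (+x of the board) the basalt block, a gap of 40 mm, so 83 mm between centres, with its long side along the board's y (either way round).
- scale_bar: Black-and-white banded scale bar, 60 (x, long side) x 20 (y) x 20 mm high, about 0.06 kg, lying in the tray. Origin: centre of its underside, z up. Goes on top of the green slab, centred, along its long side (either way round).
- grey_offcut: Short dark grey granite core offcut, upright cylinder 36 mm diameter, 26 mm high, in the tray among the other pieces. Origin: centre of its underside. Not wanted: it stays where it is.

How it is judged:
By the outcome, as a careful person would: the job done as asked, in the order asked, and still so for the second after the job is handed in, with the robot touching nothing.
It also fails if it takes over 115 s, if anything falls off the work surface, if the arm or the gripper's body presses on something with over 40 N, if the wrist force passes 120 N, or if a joint passes its speed limit or range.

## Working session

There is one attempt and no reset: what is moved stays moved. The work goes in short steps, Python scripts to look and compute and a shell command to move; the robot and the scene stay as the last step left them, time stands still between calls to the robot, and variables do not carry over. Pictures are saved under pics/ and viewed, and the job is handed in when it is done.

```bash
ls; mkdir -p pics
python3 - <<'E'
from rig import *
import cv2, numpy as np
s=read_state(); print({k:np.round(v,3).tolist() for k,v in s.items()})
for c in ("top","side"):
    im,d=capture(c); cv2.imwrite(f"pics/{c}0.png",im[:,:,::-1]); np.save(f"{c}_d0.npy",d);np.save(f"{c}_i0.npy",im)
    print(c,camera_info(c))
E
```

```text
pics
{'time_s': 0.0, 'joint_positions': [-80.702, 30.278, 82.157, -0.002, 67.688, -10.228], 'qvel': [0.024, 0.033, 0.005, 0.062, -0.009, -0.001], 'tau': [0.001, -44.003, -17.66, 0.063, 0.058, -0.0], 'position': [0.209, -0.588, 0.241], 'tcp_rot': [[0.334, -0.942, -0.0], [-0.942, -0.334, 0.002], [-0.002, -0.0, -1.0]], 'force': [-0.183, 0.266, -1.397], 'moment': [-0.006, -0.013, 0.012], 'opening': 1.0}
top {'vfov': 54.89019258272993, 'cx': 254.94840726731374, 'cy': 190.48675057325164, 'R': array([[ 0.01195109, -0.99988696,  0.00912369],
       [-0.99686841, -0.01262732, -0.07806358],
       [ 0.07816996, -0.00816217, -0.99690663]]), 't': array([-0.02559035,  0.50864294,  0.81306872])}
side {'vfov': 56.04949232382532, 'cx': 253.48316828853498, 'cy': 193.4448636885221, 'R': array([[-0.9504377 , -0.30996675, -0.02426498],
       [-0.13509017,  0.48199033, -0.8656997 ],
       [ 0.2800336 , -0.81951567, -0.49997524]]), 't': array([0.47476394, 0.10583819, 0.74369272])}
```

View pics/top0.png

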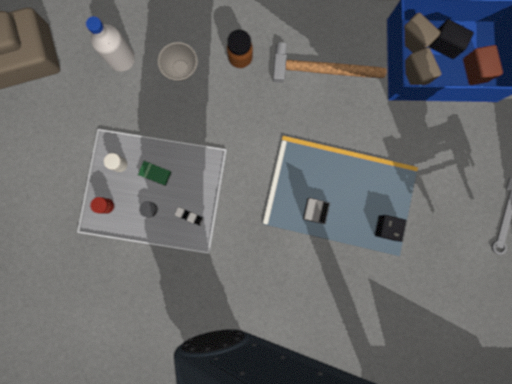

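View pics/side0.png

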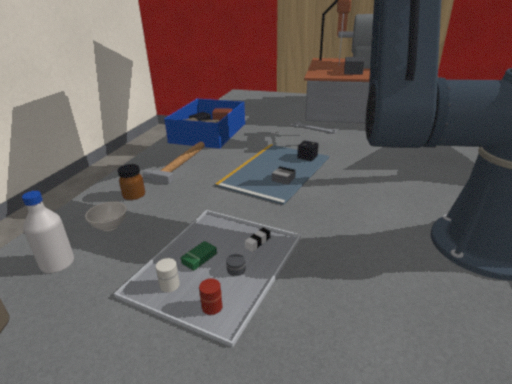

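The top view shows the tray on the left (pixels 80–225, 130–250): white core (113,161), green slab (155,173), red core (101,205), grey offcut (148,209), scale bar (190,216). The board is on the right, with the striped ref block at (317,210) on the left and basalt at (390,228) on the right. Next I'll measure these.

```bash
cat > h.py <<'E'
from rig import *
import cv2, numpy as np
def K(c):
    i=camera_info(c); f=192/np.tan(np.radians(i["vfov"]/2)); return f,i["cx"],i["cy"],np.array(i["R"]),np.array(i["t"])
def cloud(c,d):
    f,cx,cy,R,t=K(c); v,u=np.mgrid[0:384,0:512]
    P=np.stack([(u-cx)/f*d,(v-cy)/f*d,d],-1); return (P-t)@R   # world
def ray(c,uv,z):
    f,cx,cy,R,t=K(c); uv=np.asarray(uv,float).reshape(-1,2)
    d=np.c_[(uv-[cx,cy])/f,np.ones(len(uv))]@R; o=-R.T@t
    return o+d*((z-o[2])/d[:,2])[:,None]
def proj(c,X):
    f,cx,cy,R,t=K(c); p=np.asarray(X)@R.T+t; return p[:,:2]/p[:,2:]*f+[cx,cy]
def rect(P):
    r=cv2.minAreaRect((P[:,:2]*1000).astype(np.float32)); return np.round(r[0],1),np.round(r[1],1),round(r[2],1)
NM=["board","tray","basalt_block","ref_block","red_core","white_core","green_slab","scale_bar","grey_offcut"]
E
python3 - <<'E'
from h import *
for c in ("top","side"):
    im,d=capture(c); W=cloud(c,d); np.save(c+"_W.npy",W)
    for n in NM:
        r=silhouettes(n,c); s=spot_in(n,c)
        print(c,n,[round(x["score"],2) for x in r],[(round(x["score"],2),np.round(x["centre"],3).tolist()) for x in s])
        if r:
            m=r[0]["region"]; np.save(f"m_{c}_{n}.npy",m)
            P=W[m&(d>0)]
            z=P[:,2]; print("   px",m.sum(),"z pct",np.round(np.percentile(z,[2,25,50,75,98]),4))
            zt=np.percentile(z,80); T=P[np.abs(z-zt)<.004]
            print("   top rect",rect(T),np.round(T.mean(0),4),len(T))
print(read_state()["time_s"])
E
```

```text
top board [0.71, 0.59] [(0.64, [0.517, -0.209, 0.006])]
   px 11336 z pct [0.0046 0.0067 0.0077 0.0086 0.0107]
   top rect (array([ 502.7, -213.8]), array([318.7, 210. ]), 77.5) [ 0.5077 -0.2091  0.0078] 10911
top tray [0.74] [(0.88, [0.505, 0.206, 0.006]), (0.3, [0.468, -0.156, 0.035])]
   px 12065 z pct [-0.0002  0.0019  0.003   0.0041  0.01  ]
   top rect (array([509.1, 217.9]), array([305.4, 241.2]), 81.8) [0.5061 0.2134 0.0031] 11058
top basalt_block [0.94] [(0.61, [0.434, -0.313, 0.053])]
   px 702 z pct [0.0072 0.0485 0.0519 0.0532 0.0552]
   top rect (array([ 429.5, -317.5]), array([50., 50.]), 76.8) [ 0.4292 -0.3167  0.0526] 520
top ref_block [0.68, 0.64] [(0.88, [0.466, -0.156, 0.036])]
   px 341 z pct [0.0072 0.0367 0.0517 0.0533 0.0556]
   top rect (array([471.9, 318.4]), array([32.3, 34.4]), 0.8) [0.4718 0.3186 0.0529] 213
top red_core [0.87] [(0.92, [0.476, 0.312, 0.055])]
   px 347 z pct [0.0037 0.0363 0.0516 0.0533 0.0556]
   top rect (array([471.9, 318.4]), array([32.3, 34.4]), 0.7) [0.4718 0.3187 0.0529] 215
top white_core [0.67] [(0.79, [0.562, 0.287, 0.055])]
   p
[... 1987 characters left out ...]
0.0532] 234
side green_slab [0.83] [(0.83, [0.544, 0.218, 0.02]), (0.4, [0.461, -0.138, 0.029])]
   px 603 z pct [0.0055 0.0153 0.0208 0.0218 0.0228]
   top rect (array([544.8, 210.6]), array([67.5, 36.3]), 68.2) [0.5441 0.2135 0.0213] 412
side scale_bar [0.84] [(0.82, [0.45, 0.138, 0.027]), (0.24, [0.461, -0.14, 0.032])]
   px 346 z pct [0.0051 0.014  0.0223 0.0237 0.0251]
   top rect (array([448.1, 129.9]), array([61.4, 21.1]), 68.6) [0.4478 0.1308 0.0233] 200
side grey_offcut [0.82] [(0.77, [0.465, 0.228, 0.029]), (0.47, [0.447, 0.136, 0.024])]
   px 310 z pct [0.0071 0.0184 0.0279 0.0296 0.0307]
   top rect (array([460.9, 222.9]), array([32.5, 30.8]), 79.2) [0.4611 0.2242 0.0293] 175
2.0
```

Run:
```python
from h import *
im,d=capture("top"); W=cloud("top",d)
def line(P): # edge fit
    return cv2.fitLine((P*1000).astype(np.float32),cv2.DIST_HUBER,0,.01,.01).ravel()
for x in silhouettes("ref_block","top"):
    m=x["region"]; P=W[m&(d>0)]; T=P[np.abs(P[:,2]-.033)<.005]
    if len(T)>10: print("ref",x["score"],rect(T),T.mean(0),len(T))
for n,c in (("red",(.470,.3187)),("white",(.5655,.294)),("basalt",(.428,-.316))):
    m=(np.hypot(W[...,0]-c[0],W[...,1]-c[1])<.05)&(np.abs(W[...,2]-.053)<.006); T=W[m]
    if n!="basalt": print(n,cv2.minEnclosingCircle((T[:,:2]*1000).astype(np.float32)),T.mean(0))
    else: print(n,rect(T),T.mean(0))
m=np.load("m_top_board.npy"); print(rect(ray("top",np.argwhere(m)[:,::-1],.008)))
big=cv2.resize(im[120:260,70:430],None,fx=2.2,fy=2.2,interpolation=cv2.INTER_CUBIC); cv2.imwrite("pics/crop.png",big[:,:,::-1])
```

```text
ref 0.95 (array([ 465.2, -155.3]), array([50.2, 49.5]), 77.1) [ 0.46494172 -0.15484918  0.03307147] 505
red ((471.43341064453125, 318.9177551269531), 18.111093521118164) [0.47167564 0.31816113 0.05254608]
white ((566.6797485351562, 294.1504211425781), 18.261747360229492) [0.56701961 0.29331771 0.05258019]
basalt (array([ 429.4, -316.9]), array([50.2, 49.9]), 77.7) [ 0.42920944 -0.31612492  0.05247581]
(array([ 502.8, -212.7]), array([320. , 210.3]), 77.3)
```

View pics/crop.png

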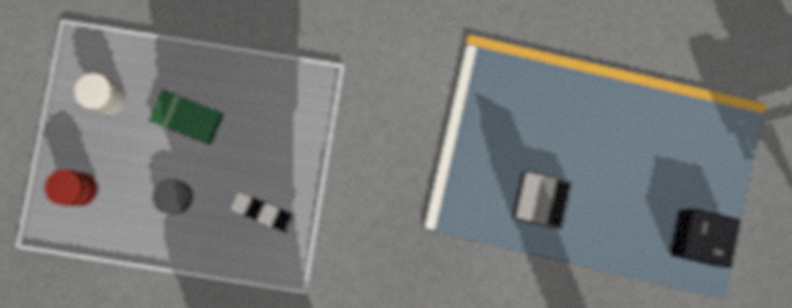

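```bash
cat >> h.py <<'E'
def go(x,y,z,yaw):
    s=read_state(); R=np.array(s["tcp_rot"]); p=np.array(s["position"]); a=np.radians(yaw)
    Rt=np.array([[np.cos(a),np.sin(a),0],[np.sin(a),-np.cos(a),0],[0,0,-1]])
    dp=R.T@(np.array([x,y,z])-p); w=cv2.Rodrigues(R.T@Rt)[0].ravel()*180/np.pi
    print("now",np.round(p,4),"yaw",round(np.degrees(np.arctan2(R[1,0],R[0,0])),2),"open",round(s["opening"],3),"t",s["time_s"],"shift",np.round(dp,4),"turn",np.round(w,2))
E
python3 -c "
from h import *
go(.5,-.2,.24,-12.5)"
```

```text
now [ 0.2089 -0.589   0.2415] yaw -70.47 open 1.0 t 2.1 shift [-0.2693 -0.4044  0.0015] turn [  0.     0.   -57.97]
```

```bash
python3 -m jog '-0.0335 -0.0505 0 0 0 -7.25 1; -0.067 -0.101 0 0 0 -14.5 1; -0.101 -0.152 0 0 0 -21.75 1; -0.135 -0.202 0 0 0 -29 1; -0.168 -0.253 0 0 0 -36.2 1; -0.202 -0.303 0 0 0 -43.5 1; -0.236 -0.354 0 0 0 -50.7 1; -0.269 -0.404 0 0 0 -58 1'; python3 -c "
from h import *
go(.4705,.319,.16,-12.5)"
```

```text
time_s: 3.1
position: [0.501, -0.1989, 0.2419]
tcp_rot: [[0.977, -0.212, 0.001], [-0.212, -0.977, -0.001], [0.001, 0.0, -1.0]]
force: [0.7, 0.6, -0.2]
opening: 0.998
now [ 0.501  -0.1989  0.2419] yaw -12.23 open 0.998 t 3.1 shift [-0.1396 -0.4997  0.0815] turn [ 0.02 -0.05  0.27]
```

```bash
python3 -m jog '-0.016 -0.0575 0.005 0 0 0 0.65; -0.032 -0.115 0.01 0 0 0 0.65; -0.048 -0.173 0.02 0 0 0 0.65; -0.064 -0.23 0.03 0 0 0 0.65; -0.08 -0.288 0.04 0 0 0 0.65; -0.096 -0.345 0.05 0 0 0 0.65; -0.112 -0.403 0.065 0 0 0 0.65; -0.128 -0.46 0.08 0 0 0 0.65'; python3 -m jog '-0.006 -0.02 0 0 0 0 0.65;-0.0115 -0.0395 0 0 0 0 0.65;-0.0115 -0.0395 0 0 0 0 0.65;-0.0115 -0.0395 0 0 0 0 0.65'; python3 -c "
from h import *
go(.4705,.319,.033,-12.5)"
```

```text
time_s: 4.1
position: [0.4743, 0.2784, 0.1614]
tcp_rot: [[0.976, -0.216, 0.001], [-0.216, -0.976, 0.0], [0.001, -0.001, -1.0]]
force: [1.4, -0.6, -0.0]
opening: 0.645
time_s: 4.6
position: [0.4719, 0.3162, 0.1619]
tcp_rot: [[0.976, -0.217, 0.0], [-0.217, -0.976, -0.0], [0.0, 0.0, -1.0]]
force: [-0.7, 0.4, 1.0]
opening: 0.652
now [0.4719 0.3162 0.1619] yaw -12.54 open 0.652 t 4.6 shift [-0.002  -0.0025  0.1289] turn [ 0.02 -0.02 -0.04]
```

```bash
python3 -m jog '-0.002 -0.0025 0.05 0 0 0 0.65;-0.002 -0.0025 0.09 0 0 0 0.65;-0.002 -0.0025 0.115 0 0 0 0.65;-0.002 -0.0025 0.129 0 0 0 0.65;-0.002 -0.0025 0.129 0 0 0 0.65;-0.002 -0.0025 0.129 0 0 0 0.65'
python3 - <<'E'
from h import *
go(.4705,.319,.033,-12.5)
for c in ("top","side"):
    im,d=capture(c)
    u,v=proj(c,[[.47,.319,.04]])[0].astype(int); u0,v0=max(u-90,0),max(v-75,0)
    cv2.imwrite(f"pics/red_{c}.png",cv2.resize(im[v0:v0+150,u0:u0+180],None,fx=4,fy=4)[:,:,::-1])
E
```

```text
time_s: 5.35
position: [0.471, 0.3202, 0.0336]
tcp_rot: [[0.976, -0.217, 0.002], [-0.217, -0.976, 0.001], [0.002, -0.001, -1.0]]
force: [0.2, 0.6, 0.2]
opening: 0.654
now [0.471  0.3202 0.0336] yaw -12.5 open 0.654 t 5.35 shift [-0.0002  0.0013  0.0006] turn [-0.06 -0.09 -0.  ]
```

View pics/red_side.png

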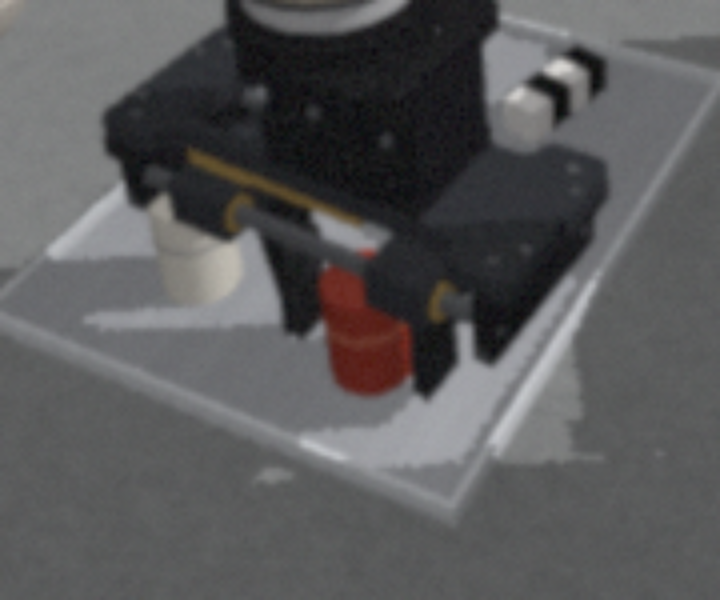

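View pics/red_top.png

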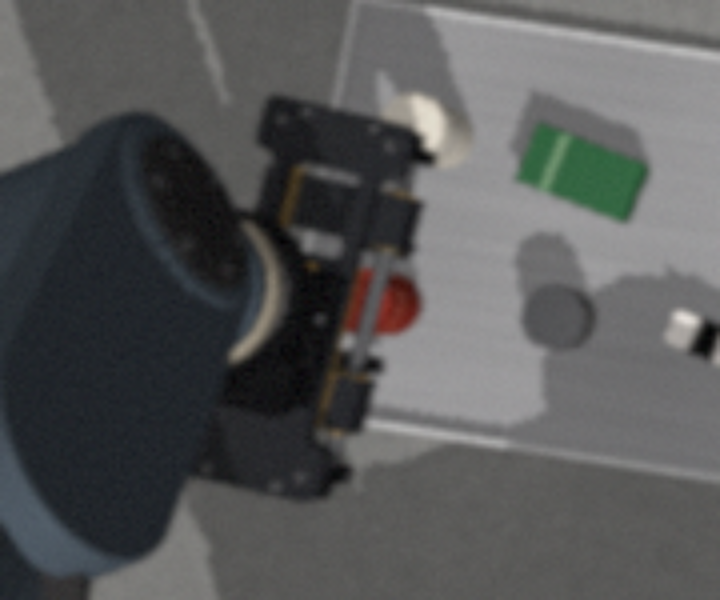

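The red core sits between the jaws in both views, so I'll close on it and lift.

```bash
python3 -m jog '0 0 0 0 0 0 0.5;0 0 0 0 0 0 0.42;0 0 0 0 0 0 0.3;0 0 0 0 0 0 0.3;0 0 0 0 0 0 0.3;0 0 -0.002 0 0 0 0.3;0 0 -0.015 0 0 0 0.3;0 0 -0.045 0 0 0 0.3'; python3 -c "
from h import *
go(.4822,-.0732,.12,-12.5)"
```

```text
time_s: 6.45
position: [0.4686, 0.3197, 0.0771]
tcp_rot: [[0.976, -0.216, -0.004], [-0.216, -0.976, -0.002], [-0.004, 0.002, -1.0]]
force: [-0.2, -0.0, -1.3]
opening: 0.403
now [0.4686 0.3197 0.0771] yaw -12.48 open 0.403 t 6.45 shift [ 0.098   0.3807 -0.0423] turn [0.14 0.21 0.02]
```

```bash
python3 -m jog '0.01 0.03 -0.04 0 0 0 0.3;0.024 0.085 -0.043 0 0 0 0.3;0.037 0.14 -0.043 0 0 0 0.3;0.051 0.195 -0.043 0 0 0 0.3;0.065 0.25 -0.043 0 0 0 0.3;0.079 0.305 -0.043 0 0 0 0.3;0.092 0.36 -0.043 0 0 0 0.3;0.098 0.381 -0.043 0 0 0 0.3';  python3 -m jog '0 0 0 0 0 0 0.3;0 0 0 0 0 0 0.3'; python3 -c "
from h import *
go(.4822,-.0732,.0386,-12.5)"
```

```text
time_s: 7.45
position: [0.4838, -0.0761, 0.1213]
tcp_rot: [[0.976, -0.22, 0.001], [-0.22, -0.976, -0.001], [0.002, 0.0, -1.0]]
force: [-0.2, 1.2, -1.0]
opening: 0.404
time_s: 7.7
position: [0.4828, -0.0721, 0.1207]
tcp_rot: [[0.976, -0.216, -0.001], [-0.216, -0.976, 0.001], [-0.001, -0.0, -1.0]]
force: [-0.4, 0.2, -0.5]
opening: 0.405
now [ 0.4828 -0.0721  0.1207] yaw -12.47 open 0.405 t 7.7 shift [-0.0003  0.0013  0.0821] turn [-0.03  0.06  0.03]
```

```bash
python3 -m jog '0 0.001 0.035 0 0 0 0.3;0 0.001 0.06 0 0 0 0.3;0 0.001 0.072 0 0 0 0.3;0 0.001 0.076 0 0 0 0.3;0 0.001 0.078 0 0 0 0.3;0 0.001 0.078 0 0 0 0.3'
python3 - <<'E'
from h import *
go(.4822,-.0732,.0386,-12.5)
for c in ("top","side"):
    im,d=capture(c)
    u,v=proj(c,[[.48,-.073,.04]])[0].astype(int); u0,v0=max(u-90,0),max(v-75,0)
    cv2.imwrite(f"pics/redp_{c}.png",cv2.resize(im[v0:v0+150,u0:u0+180],None,fx=4,fy=4)[:,:,::-1])
E
```

```text
time_s: 8.45
position: [0.4836, -0.0739, 0.0431]
tcp_rot: [[0.976, -0.216, 0.001], [-0.216, -0.976, -0.0], [0.001, 0.0, -1.0]]
force: [-0.8, 0.2, -0.2]
opening: 0.403
now [ 0.4836 -0.0739  0.0431] yaw -12.46 open 0.403 t 8.45 shift [-0.0016 -0.0004  0.0045] turn [ 0.01 -0.07  0.04]
```

View pics/redp_side.png

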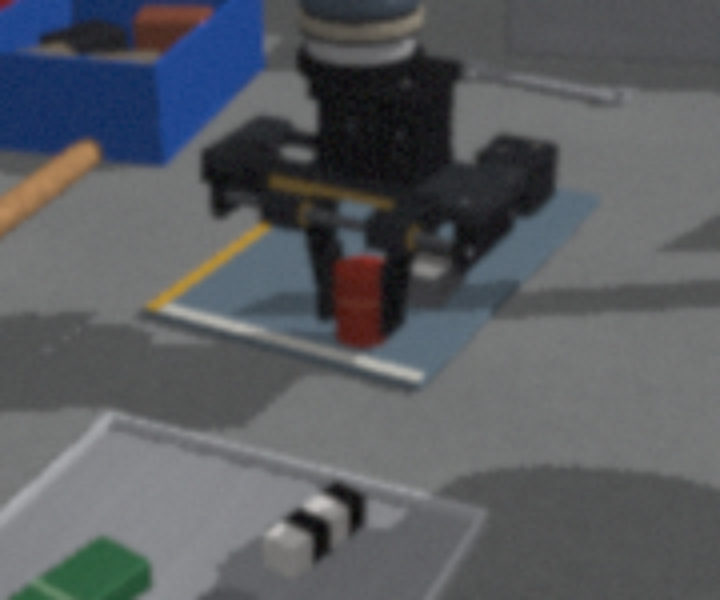

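The core hangs upright over the board's front-left area. I'll ease it down.

```bash
python3 -m jog '-0.0013 0 0.0015 0 0 0 0.3;-0.0013 0 0.0025 0 0 0 0.3;-0.0013 0 0.0035 0 0 0 0.3;-0.0013 0 0.004 0 0 0 0.3;-0.0013 0 0.004 0 0 0 0.3'; python3 -m jog '0 0 0.0005 0 0 0 0.3;0 0 0.0005 0 0 0 0.3'
```

```text
time_s: 9.18
position: [0.4819, -0.0736, 0.0385]
tcp_rot: [[0.976, -0.216, -0.0], [-0.216, -0.976, 0.0], [-0.0, -0.0, -1.0]]
force: [0.4, 0.1, -1.8]
opening: 0.407
time_s: 9.43
position: [0.482, -0.0736, 0.038]
tcp_rot: [[0.976, -0.216, -0.0], [-0.216, -0.976, 0.0], [-0.0, -0.0, -1.0]]
force: [-0.5, -0.4, -1.9]
opening: 0.408
```

```bash
python3 -m jog '0 0 0.0005 0 0 0 0.3;0 0 0.0005 0 0 0 0.3';python3 -m jog '0 0 0.0005 0 0 0 0.3;0 0 0.0005 0 0 0 0.3'
```

```text
time_s: 9.68
position: [0.4819, -0.0736, 0.0379]
tcp_rot: [[0.976, -0.216, 0.0], [-0.216, -0.976, -0.0], [0.0, 0.0, -1.0]]
force: [-1.6, -0.9, 3.2]
opening: 0.403
time_s: 9.93
position: [0.482, -0.0737, 0.0378]
tcp_rot: [[0.976, -0.216, 0.0], [-0.216, -0.976, -0.0], [0.0, 0.0, -1.0]]
force: [-1.3, 0.1, 8.1]
opening: 0.403
```

Contact at TCP z of about 0.038. Next I release and back off upward.

```bash
python3 -m jog '0 0 -0.0005 0 0 0 0.45;0 0 -0.0005 0 0 0 0.55;0 0 -0.0005 0 0 0 0.62;0 0 -0.0005 0 0 0 0.65;0 0 -0.01 0 0 0 0.65;0 0 -0.05 0 0 0 0.65;0 0 -0.1 0 0 0 0.65;0 0 -0.13 0 0 0 0.65'; python3 -m jog '0 -0.06 0 0 0 0 0.65; 0 -0.12 0 0 0 0 0.65;0 -0.18 0 0 0 0 0.65;0.01 -0.24 0 0 0 0 0.65;0.02 -0.3 0 0 0 0 0.65;0.02 -0.3 0 0 0 0 0.65'
cat >> h.py <<'E'
def tops():
    out={}
    ims={}
    for c in ("top","side"):
        im,d=capture(c); ims[c]=im; W=cloud(c,d); out[c]={}
        for n,zt in (("red_core",.058),("white_core",.058),("green_slab",.026),("scale_bar",.046),("basalt_block",.053),("ref_block",.033)):
            best=None
            for x in silhouettes(n,c):
                P=W[x["region"]&(d>0)]; T=P[(np.abs(P[:,2]-zt)<.008)]
                if len(T)<20: continue
                T=T[np.abs(T[:,2]-np.percentile(T[:,2],75))<.003]
                r=rect(T)
                print(c,n,round(x["score"],2),r,np.round(T.mean(0)*1000,1))
                if best is None: best=r
            if best: out[c][n]=best
    return ims,out
E
python3 - <<'E'
from h import *
ims,o=tops()
for c in ims: cv2.imwrite(f"pics/a1_{c}.png",ims[c][:,:,::-1])
go(.5655,.2943,.16,-12.5)
E
```

```text
time_s: 10.92
position: [0.4826, -0.0738, 0.1698]
tcp_rot: [[0.976, -0.216, 0.003], [-0.216, -0.976, -0.001], [0.003, 0.001, -1.0]]
force: [0.2, 0.2, -0.2]
opening: 0.649
time_s: 11.68
position: [0.5675, 0.219, 0.1678]
tcp_rot: [[0.978, -0.211, 0.003], [-0.211, -0.978, 0.001], [0.003, -0.002, -1.0]]
force: [-0.0, -0.0, 0.8]
opening: 0.654
top red_core 0.56 (array([480.8, -74.1]), array([32.4, 32.4]), 1.1) [480.5 -74.1  57.8]
top green_slab 0.89 (array([546.6, 210.7]), array([65.3, 35.6]), 69.0) [546.  210.2  21. ]
top basalt_block 0.65 (array([ 429.4, -316.7]), array([49.2, 49.2]), 78.2) [ 428.7 -315.9   52.7]
top ref_block 0.69 (array([ 465.3, -155.1]), array([49.1, 49.7]), 77.3) [ 465.1 -154.8   33.3]
side red_core 0.6 (array([479.5, -73.2]), array([32.6, 34.5]), 16.6) [479.2 -71.7  58.3]
side white_core 0.7 (array([564.6, 293.3]), array([33.7, 35.3]), 6.9) [564.5 294.8  53.3]
side green_slab 0.91 (array([544.3, 211.7]), array([65.3, 37.1]), 66.7) [544.4 213.8  21.4]
side green_slab 0.66 (array([447.8, 129.6]), array([61.3, 22.4]), 67.6) [448.  130.5  23.5]
side scale_bar 0.23 (array([564. , 293.6]), array([32.7, 34.8]), 1.4) [563.8 295.2  53. ]
side basalt_block 0.55 (array([ 427.9, -316.8]), array([50.1, 49.4]), 77.5) [ 427.4 -313.    53.5]
side ref_block 0.74 (array([ 463.1, -155.4]), array([51.7, 49.1]), 80.5) [ 461.7 -153.4   33.9]
now [0.5663 0.2147 0.1671] yaw -12.5 open 0.649 t 12.375 shift [-0.018  -0.0775  0.0071] turn [-0.  0.  0.]
```

View pics/a1_top.png

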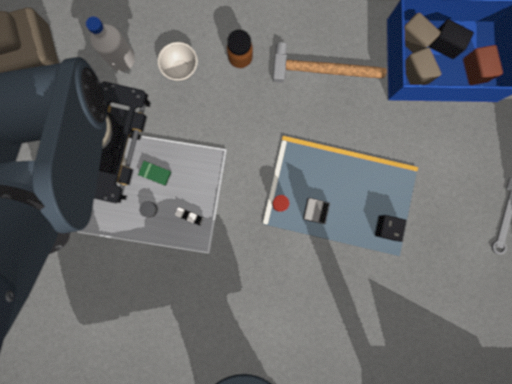

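The red core stands at (281,203), just left of the ref block. It is 82.6 mm from it along the row and about 2 mm forward. Both cameras read about 2 mm low in x against the robot, so I'll add that. White core next.

```bash
python3 -m jog '-0.008 -0.04 0 0 0 0 0.65;-0.0165 -0.0775 0.01 0 0 0 0.65;-0.0165 -0.0775 0.06 0 0 0 0.65;-0.0165 -0.0775 0.1 0 0 0 0.65;-0.0165 -0.0775 0.125 0 0 0 0.65;-0.0165 -0.0775 0.134 0 0 0 0.65;-0.0165 -0.0775 0.134 0 0 0 0.65;-0.0165 -0.0775 0.134 0 0 0 0.65'
python3 - <<'E'
from h import *
go(.5674,.294,.033,-12.5)
E
```

```text
time_s: 13.38
position: [0.5679, 0.2945, 0.0344]
tcp_rot: [[0.976, -0.216, 0.002], [-0.216, -0.976, 0.001], [0.002, -0.001, -1.0]]
force: [-0.2, 0.2, 0.3]
opening: 0.651
now [0.5679 0.2945 0.0344] yaw -12.47 open 0.651 t 13.375 shift [-0.0004  0.0006  0.0014] turn [-0.07 -0.13  0.03]
```

```bash
python3 -m jog '0 0 0.001 0 0 0 0.5;0 0 0.001 0 0 0 0.42;0 0 0.001 0 0 0 0.3;0 0 0.001 0 0 0 0.3;0 0 0.001 0 0 0 0.3;0 0 -0.002 0 0 0 0.3;0 0 -0.03 0 0 0 0.3;0 0 -0.08 0 0 0 0.3'; python3 -c "
from h import *
go(.448,-.2352,.12,-12.5)"
```

```text
time_s: 14.38
position: [0.5647, 0.2935, 0.1111]
tcp_rot: [[0.976, -0.216, -0.007], [-0.216, -0.976, -0.002], [-0.006, 0.003, -1.0]]
force: [1.0, 0.5, -1.7]
opening: 0.404
now [0.5647 0.2935 0.1111] yaw -12.48 open 0.404 t 14.375 shift [ 3.000e-04  5.414e-01 -7.000e-03] turn [0.19 0.35 0.02]
```

```bash
python3 -m jog '0 0.03 -0.01 0 0 0 0.3;0 0.09 -0.01 0 0 0 0.3;0 0.15 -0.01 0 0 0 0.3;0 0.21 -0.01 0 0 0 0.3;0 0.27 -0.01 0 0 0 0.3;0 0.33 -0.01 0 0 0 0.3;0 0.39 -0.01 0 0 0 0.3;0 0.45 -0.01 0 0 0 0.3';  python3 -m jog '0 0.05 0 0 0 0 0.3;0 0.08 0 0 0 0 0.3;0 0.091 0 0 0 0 0.3;0 0.091 0 0 0 0 0.3;0 0.091 0 0 0 0 0.3'; python3 -c "
from h import *
go(.448,-.2352,.0386,-12.5)"
```

```text
time_s: 15.38
position: [0.4689, -0.1468, 0.1229]
tcp_rot: [[0.976, -0.216, -0.0], [-0.216, -0.976, 0.0], [-0.0, -0.0, -1.0]]
force: [1.0, -0.1, -1.7]
opening: 0.402
time_s: 16.0
position: [0.4499, -0.2324, 0.1229]
tcp_rot: [[0.977, -0.215, -0.001], [-0.215, -0.977, 0.001], [-0.001, -0.001, -1.0]]
force: [-0.1, 0.8, -1.2]
opening: 0.409
now [ 0.4499 -0.2324  0.1229] yaw -12.4 open 0.409 t 16.0 shift [-0.0011  0.0032  0.0843] turn [-0.06  0.07  0.1 ]
```

```bash
python3 -m jog '-0.001 0.003 0.035 0 0 0 0.3;-0.001 0.003 0.06 0 0 0 0.3;-0.001 0.003 0.074 0 0 0 0.3;-0.001 0.003 0.079 0 0 0 0.3;-0.001 0.003 0.08 0 0 0 0.3;-0.001 0.003 0.08 0 0 0 0.3'
python3 - <<'E'
from h import *
go(.448,-.2352,.0384,-12.5)
for c in ("top","side"):
    im,d=capture(c)
    u,v=proj(c,[[.448,-.235,.04]])[0].astype(int); u0,v0=max(u-90,0),max(v-75,0)
    cv2.imwrite(f"pics/whp_{c}.png",cv2.resize(im[v0:v0+150,u0:u0+180],None,fx=4,fy=4)[:,:,::-1])
E
```

```text
time_s: 16.75
position: [0.4489, -0.2369, 0.0437]
tcp_rot: [[0.976, -0.216, 0.001], [-0.216, -0.976, -0.001], [0.001, 0.001, -1.0]]
force: [0.2, -0.5, -1.4]
opening: 0.411
now [ 0.4489 -0.2369  0.0437] yaw -12.46 open 0.411 t 16.75 shift [-0.0012 -0.0015  0.0053] turn [ 0.03 -0.07  0.04]
```

View pics/whp_side.png

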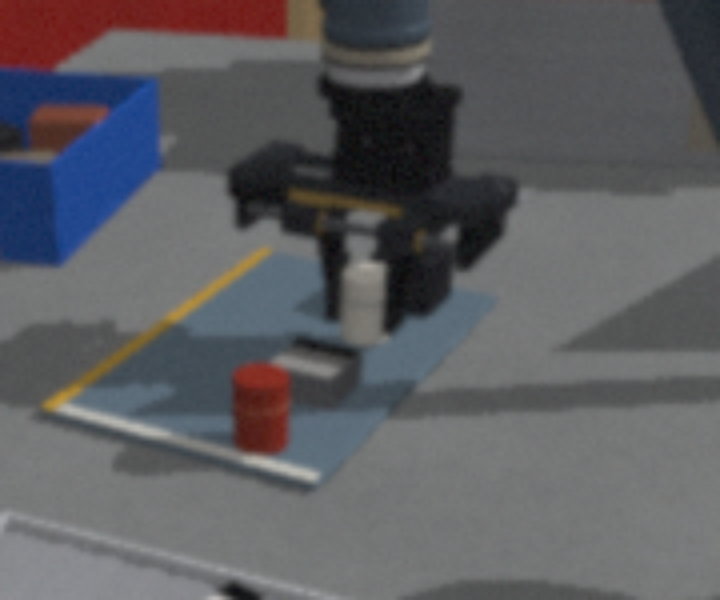

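The white core is upright in the gap between the blocks and clear of both. I'll lower it.

```bash
python3 -m jog '-0.001 -0.001 0.002 0 0 0 0.3;-0.001 -0.001 0.0035 0 0 0 0.3;-0.001 -0.001 0.0045 0 0 0 0.3;-0.001 -0.001 0.005 0 0 0 0.3;-0.001 -0.001 0.005 0 0 0 0.3'; python3 -m jog '0 0 0.0005 0 0 0 0.3;0 0 0.0005 0 0 0 0.3'; python3 -m jog '0 0 0.0005 0 0 0 0.3;0 0 0.0005 0 0 0 0.3'
```

```text
time_s: 17.48
position: [0.4477, -0.2355, 0.038]
tcp_rot: [[0.976, -0.216, -0.0], [-0.216, -0.976, 0.0], [-0.0, -0.0, -1.0]]
force: [0.2, -0.1, -0.6]
opening: 0.407
time_s: 17.73
position: [0.4477, -0.2356, 0.0376]
tcp_rot: [[0.976, -0.216, 0.0], [-0.216, -0.976, -0.0], [0.0, 0.0, -1.0]]
force: [-0.6, -0.8, -1.4]
opening: 0.405
time_s: 17.98
position: [0.4477, -0.2356, 0.0375]
tcp_rot: [[0.976, -0.216, 0.0], [-0.216, -0.976, -0.0], [0.0, 0.0, -1.0]]
force: [-0.3, 0.5, 4.6]
opening: 0.406
```

Contact. I'll release, rise and move off to the slab.

```bash
python3 -m jog '0 0 -0.0005 0 0 0 0.45;0 0 -0.0005 0 0 0 0.55;0 0 -0.0005 0 0 0 0.62;0 0 -0.0005 0 0 0 0.65;0 0 -0.01 0 0 0 0.65;0 0 -0.05 0 0 0 0.65;0 0 -0.1 0 0 0 0.65;0 0 -0.13 0 0 0 0.65'; python3 -m jog '0 -0.06 0 0 0 0 0.65; 0 -0.12 0 0 0 0 0.65;0 -0.18 0 0 0 0 0.65;0 -0.24 0 0 0 2 0.65;0 -0.3 0 0 0 4 0.65;0 -0.36 0 0 0 6 0.65;0 -0.42 0 0 0 8.5 0.65;0 -0.42 0 0 0 8.5 0.65'
python3 - <<'E'
from h import *
ims,o=tops()
for c in ims: cv2.imwrite(f"pics/a2_{c}.png",ims[c][:,:,::-1])
go(.5474,.211,.12,-21.2)
E
```

```text
time_s: 18.98
position: [0.4482, -0.236, 0.1699]
tcp_rot: [[0.976, -0.216, 0.003], [-0.216, -0.976, -0.002], [0.003, 0.002, -1.0]]
force: [0.1, 0.5, -0.4]
opening: 0.649
time_s: 19.98
position: [0.5388, 0.1786, 0.1678]
tcp_rot: [[0.936, -0.352, 0.002], [-0.352, -0.936, 0.001], [0.002, -0.002, -1.0]]
force: [0.4, -1.8, 0.2]
opening: 0.651
top red_core 0.57 (array([480.8, -74.2]), array([32.4, 32.5]), 0.2) [481.3 -73.7  58. ]
top white_core 0.73 (array([ 446.3, -234.3]), array([32.1, 34.7]), 0.6) [ 446.7 -234.5   57.8]
top green_slab 0.84 (array([542.9, 201.3]), array([46.1, 35.6]), 68.9) [541.4 197.4  21.1]
top green_slab 0.53 (array([ 465.4, -155.5]), array([50.2, 49.5]), 77.8) [ 465.  -155.5   32.6]
top basalt_block 0.77 (array([ 429.3, -316.6]), array([49.2, 49.4]), 77.8) [ 429.3 -316.2   52.7]
top ref_block 0.92 (array([ 464.7, -154.7]), array([48.8, 47.8]), 77.8) [ 464.6 -154.6   33.2]
side red_core 0.58 (array([478.9, -71.5]), array([32.9, 34.6]), 16.6) [478.7 -71.7  58.3]
side white_core 0.56 (array([ 444.3, -233.7]), array([30.3, 33.6]), 62.6) [ 444.7 -232.5   58.2]
side green_slab 0.65 (array([545.2, 211.5]), array([65.1, 37.3]), 70.4) [544.5 213.1  21.4]
side basalt_block 0.56 (array([ 427.6, -315.5]), array([46.3, 50.7]), 83.4) [ 426.6 -314.3   53.4]
side ref_block 0.84 (array([ 463.1, -156. ]), array([49., 51.]), 77.6) [ 461.3 -153.9   33.8]
now [0.5385 0.1743 0.1671] yaw -21.0 open 0.648 t 20.675 shift [-0.0048 -0.0375  0.0471] turn [-0.   0.   0.2]
```

View pics/a2_top.png

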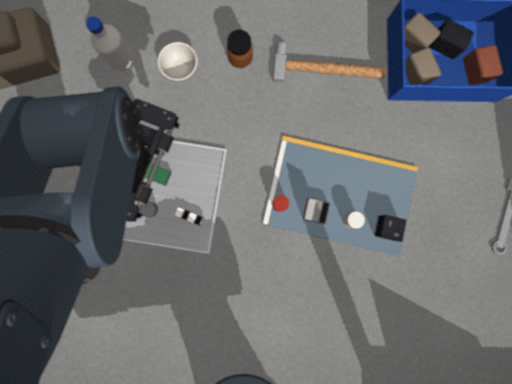

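The white core at (356,219) is midway between the blocks, within about 1.5 mm. Now the slab.

```bash
python3 -m jog '-0.0045 -0.0375 0.03 0 0 0 0.65;-0.0045 -0.0375 0.07 0 0 0 0.65;-0.0045 -0.0375 0.11 0 0 0 0.65;-0.0045 -0.0375 0.13 0 0 0 0.65;-0.0045 -0.0375 0.138 0 0 0 0.65;-0.0045 -0.0375 0.1415 0 0 0 0.65;-0.0045 -0.0375 0.1415 0 0 0 0.65;-0.0045 -0.0375 0.1415 0 0 0 0.65'
python3 - <<'E'
from h import *
go(.5476,.2107,.025,-21)
E
```

```text
time_s: 21.68
position: [0.5483, 0.2113, 0.0265]
tcp_rot: [[0.934, -0.358, 0.002], [-0.358, -0.934, 0.0], [0.002, -0.001, -1.0]]
force: [-0.3, -0.1, -0.4]
opening: 0.644
now [0.5483 0.2113 0.0265] yaw -20.97 open 0.644 t 21.675 shift [-0.0004  0.0008  0.0015] turn [-0.06 -0.09  0.03]
```

```bash
python3 -m jog '0 0 0.002 0 0 0 0.5;0 0 0.002 0 0 0 0.42;0 0 0.002 0 0 0 0.3;0 0 0.002 0 0 0 0.3;0 0 0.002 0 0 0 0.3;0 0 -0.002 0 0 0 0.3;0 0 -0.03 0 0 0 0.3;0 0 -0.085 0 0 0 0.3'
python3 - <<'E'
from h import *
im,d=capture("side"); u,v=proj("side",[[.547,.21,.08]])[0].astype(int); u0,v0=max(u-90,0),max(v-75,0)
cv2.imwrite(f"pics/gr_side.png",cv2.resize(im[v0:v0+150,u0:u0+180],None,fx=4,fy=4)[:,:,::-1])
b=np.array([429.4,-316.7]); r=np.array([465.1,-155.1]); e=(r-b)/np.linalg.norm(r-b); print(e,np.linalg.norm(r-b),np.degrees(np.arctan2(e[1],e[0])))
m=(b+r)/2; ey=np.array([np.sin(np.radians(12.5)),np.cos(np.radians(12.5))]); ex=np.array([ey[1],-ey[0]])
g=m-83*ey+83*ex+[1.3,-.3]; print(g)
go(g[0]/1e3,g[1]/1e3,.12,-12.5)
E
```

```text
time_s: 22.68
position: [0.5456, 0.2107, 0.1092]
tcp_rot: [[0.934, -0.358, -0.006], [-0.358, -0.934, -0.001], [-0.006, 0.003, -1.0]]
force: [1.3, 0.2, -1.3]
opening: 0.413
[0.2157147  0.97645644] 165.49637458264758 77.54253973140833
[ 511.61808063 -335.19705655]
now [0.5505 0.212  0.1175] yaw -20.96 open 0.414 t 22.725 shift [ 0.1594  0.5249 -0.0038] turn [-0.23 -0.44 -8.46]
```

View pics/gr_side.png

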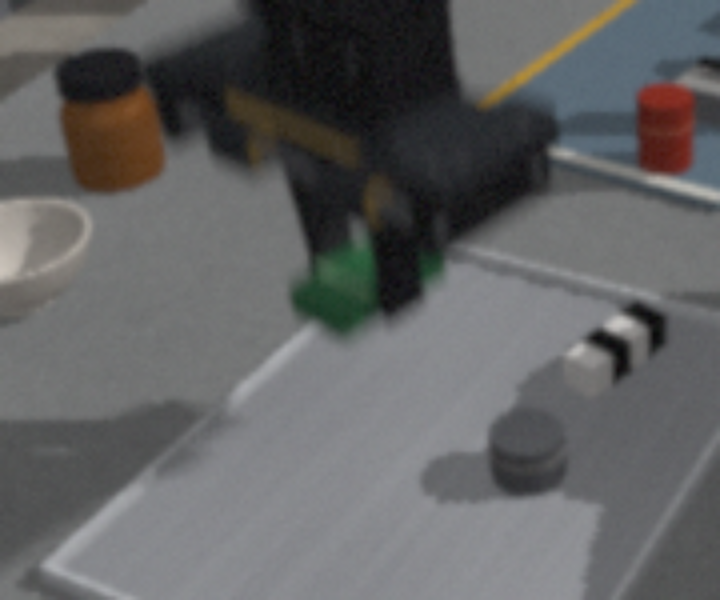

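```bash
python3 -m jog '0.008 0.03 -0.005 0 0 -1 0.3;0.025 0.085 -0.005 0 0 -2 0.3;0.042 0.14 -0.005 0 0 -3 0.3;0.059 0.195 -0.005 0 0 -4 0.3;0.076 0.25 -0.005 0 0 -5 0.3;0.093 0.305 -0.005 0 0 -6 0.3;0.11 0.36 -0.005 0 0 -7 0.3;0.127 0.415 -0.005 0 0 -8.5 0.3'
python3 - <<'E'
from h import *
go(.5116,-.3352,.12,-12.5)
E
```

```text
time_s: 23.72
position: [0.5173, -0.2236, 0.1155]
tcp_rot: [[0.977, -0.215, 0.0], [-0.215, -0.977, 0.0], [0.0, -0.0, -1.0]]
force: [1.1, 0.2, -1.8]
opening: 0.413
now [ 0.5173 -0.2236  0.1155] yaw -12.44 open 0.413 t 23.725 shift [ 0.0185  0.1102 -0.0045] turn [-0.01 -0.01  0.06]
```

```bash
python3 -m jog '0.009 0.045 0 0 0 0 0.3;0.0165 0.085 0 0 0 0 0.3;0.0185 0.104 0 0 0 0 0.3;0.0185 0.107 0 0 0 0 0.3;0.0185 0.107 0 0 0 0 0.3;0.0185 0.107 0 0 0 0 0.3'
python3 - <<'E'
from h import *
go(.5116,-.3352,.0297,-12.5)
E
```

```text
time_s: 24.48
position: [0.5126, -0.3283, 0.1154]
tcp_rot: [[0.977, -0.214, -0.001], [-0.214, -0.977, 0.001], [-0.001, -0.001, -1.0]]
force: [0.4, 0.5, -1.2]
opening: 0.412
now [ 0.5126 -0.3283  0.1154] yaw -12.38 open 0.412 t 24.475 shift [0.0006 0.007  0.0857] turn [-0.06  0.07  0.12]
```

```bash
python3 -m jog '0.0005 0.0065 0.03 0 0 0 0.3;0.0005 0.0065 0.055 0 0 0 0.3;0.0005 0.0065 0.072 0 0 0 0.3;0.0005 0.0065 0.079 0 0 0 0.3;0.0005 0.0065 0.08 0 0 0 0.3;0.0005 0.0065 0.08 0 0 0 0.3;0.0005 0.0065 0.08 0 0 0 0.3'
python3 - <<'E'
from h import *
go(.5116,-.3352,.0297,-12.5)
im,d=capture("top"); u,v=proj("top",[[.51,-.335,.03]])[0].astype(int); u0,v0=max(u-90,0),max(v-75,0)
cv2.imwrite(f"pics/grp_top.png",cv2.resize(im[v0:v0+150,u0:u0+180],None,fx=4,fy=4)[:,:,::-1])
E
```

```text
time_s: 25.35
position: [0.5121, -0.3371, 0.0364]
tcp_rot: [[0.976, -0.216, 0.001], [-0.216, -0.976, -0.001], [0.001, 0.001, -1.0]]
force: [0.3, 0.2, -2.1]
opening: 0.41
now [ 0.5121 -0.3371  0.0364] yaw -12.48 open 0.41 t 25.35 shift [-0.0009 -0.0018  0.0067] turn [ 0.04 -0.08  0.02]
```

View pics/grp_top.png

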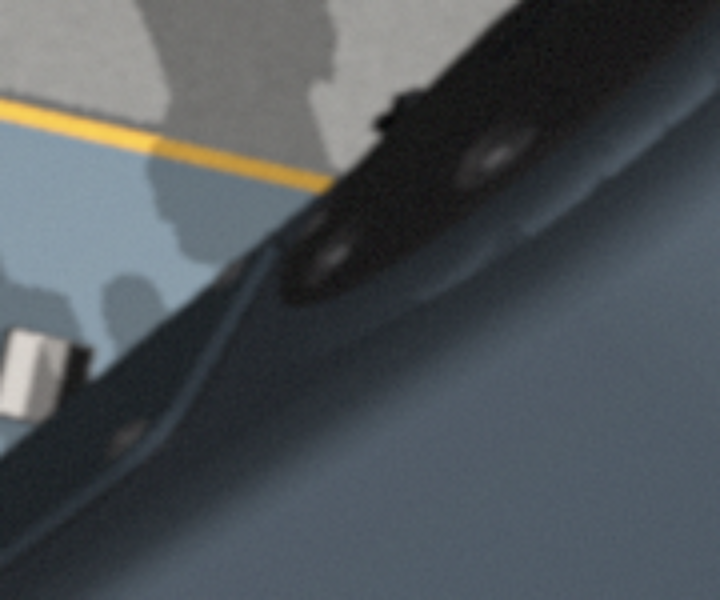

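The arm hides the spot from above, so I'll go by the pose, the known clearances and the force reading.

```bash
python3 -m jog '-0.0007 -0.0014 0.0025 0 0 0 0.3;-0.0007 -0.0014 0.0045 0 0 0 0.3;-0.0007 -0.0014 0.0055 0 0 0 0.3;-0.0007 -0.0014 0.006 0 0 0 0.3;-0.0007 -0.0014 0.006 0 0 0 0.3'; python3 -m jog '0 0 0.0005 0 0 0 0.3;0 0 0.0005 0 0 0 0.3'; python3 -m jog '0 0 0.0005 0 0 0 0.3;0 0 0.0005 0 0 0 0.3'
```

```text
time_s: 26.02
position: [0.5113, -0.3352, 0.0295]
tcp_rot: [[0.976, -0.216, -0.0], [-0.216, -0.976, 0.0], [-0.0, -0.0, -1.0]]
force: [0.7, 0.5, -1.1]
opening: 0.41
time_s: 26.28
position: [0.5113, -0.3352, 0.0291]
tcp_rot: [[0.976, -0.216, 0.0], [-0.216, -0.976, -0.0], [0.0, 0.0, -1.0]]
force: [0.3, 0.9, -1.9]
opening: 0.41
time_s: 26.52
position: [0.5114, -0.3352, 0.0287]
tcp_rot: [[0.976, -0.216, 0.0], [-0.216, -0.976, -0.0], [0.0, 0.0, -1.0]]
force: [-0.8, 0.8, -0.4]
opening: 0.41
```

```bash
python3 -m jog '0 0 0.0005 0 0 0 0.3;0 0 0.0005 0 0 0 0.3'; python3 -m jog '0 0 0.0003 0 0 0 0.3;0 0 0.0003 0 0 0 0.3'
```

```text
time_s: 26.78
position: [0.5113, -0.3352, 0.0287]
tcp_rot: [[0.976, -0.216, 0.0], [-0.216, -0.976, -0.0], [0.0, 0.0, -1.0]]
force: [-0.9, 0.4, 5.4]
opening: 0.412
time_s: 27.02
position: [0.5114, -0.3352, 0.0287]
tcp_rot: [[0.976, -0.216, 0.0], [-0.216, -0.976, -0.0], [0.0, 0.0, -1.0]]
force: [-1.5, 1.2, 7.1]
opening: 0.411
```

```bash
python3 -m jog '0 0 -0.0005 0 0 0 0.45;0 0 -0.0005 0 0 0 0.52;0 0 -0.0005 0 0 0 0.58;0 0 -0.0005 0 0 0 0.6;0 0 -0.01 0 0 0 0.6;0 0 -0.05 0 0 0 0.6;0 0 -0.1 0 0 0 0.6;0 0 -0.13 0 0 0 0.6'; python3 -m jog '-0.01 -0.06 0 0 0 0 0.5; -0.04 -0.115 0 0 0 0 0.45;-0.07 -0.17 0 0 0 0 0.45;-0.1 -0.22 0 0 0 2 0.45;-0.125 -0.275 0 0 0 4 0.45;-0.14 -0.33 0 0 0 6 0.45;-0.15 -0.38 0 0 0 8.5 0.45;-0.15 -0.38 0 0 0 8.5 0.45'
python3 - <<'E'
from h import *
ims,o=tops()
for c in ims: cv2.imwrite(f"pics/a3_{c}.png",ims[c][:,:,::-1])
go(.4512,.1282,.12,-21.2)
E
```

```text
time_s: 28.02
position: [0.5121, -0.3359, 0.161]
tcp_rot: [[0.976, -0.216, 0.003], [-0.216, -0.976, -0.003], [0.003, 0.002, -1.0]]
force: [0.8, -0.8, -0.3]
opening: 0.601
time_s: 29.02
position: [0.4464, 0.0713, 0.1584]
tcp_rot: [[0.936, -0.352, 0.001], [-0.352, -0.936, 0.0], [0.001, -0.001, -1.0]]
force: [0.1, -0.1, 0.0]
opening: 0.451
top red_core 0.54 (array([479.7, -73.2]), array([30.2, 30.4]), 0.7) [480.1 -73.2  57.8]
top white_core 0.68 (array([ 446.3, -234.5]), array([32.1, 34.6]), 0.7) [ 446.1 -234.8   57.7]
top green_slab 0.76 (array([ 509.8, -333.8]), array([65.1, 35.8]), 77.0) [ 509.9 -332.9   25.7]
top basalt_block 0.73 (array([ 429.4, -316.7]), array([48.8, 49.3]), 76.4) [ 429.4 -316.1   52.7]
top ref_block 0.74 (array([ 465.2, -155.5]), array([49.9, 49.3]), 78.0) [ 464.6 -155.4   33.3]
side red_core 0.57 (array([483.4, -70.7]), array([24.4, 37.3]), 29.4) [482.7 -70.   58.2]
side basalt_block 0.76 (array([ 406.9, -310.9]), array([47.8,  6.7]), 76.8) [ 407.1 -309.3   51.9]
side ref_block 0.73 (array([ 455.9, -154.2]), array([52.1, 34.6]), 83.2) [ 453.4 -154.    34. ]
now [0.4469 0.068  0.1577] yaw -21.0 open 0.456 t 29.725 shift [-0.0176 -0.0577  0.0377] turn [0.   0.01 0.2 ]
```

View pics/a3_top.png

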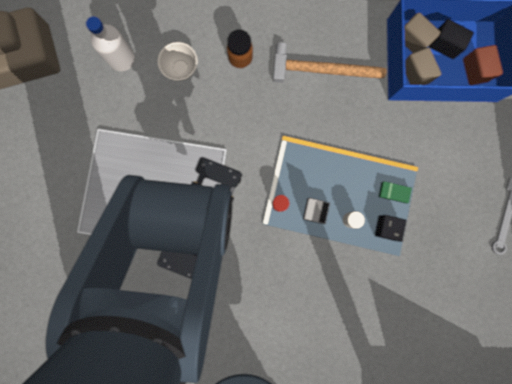

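The slab lies behind the basalt at (395,192), within about 1 mm and square. The blocks haven't moved. Next the bar.

```bash
python3 -m jog '-0.009 -0.03 0 0 0 0 0.45;-0.0175 -0.0575 0.03 0 0 0 0.45;-0.0175 -0.0575 0.07 0 0 0 0.45;-0.0175 -0.0575 0.105 0 0 0 0.45;-0.0175 -0.0575 0.125 0 0 0 0.45;-0.0175 -0.0575 0.131 0 0 0 0.45;-0.0175 -0.0575 0.131 0 0 0 0.45;-0.0175 -0.0575 0.131 0 0 0 0.45'
python3 - <<'E'
from h import *
go(.4512,.1285,.026,-21)
E
```

```text
time_s: 30.72
position: [0.4518, 0.1282, 0.0276]
tcp_rot: [[0.934, -0.358, 0.002], [-0.358, -0.934, 0.0], [0.002, -0.001, -1.0]]
force: [-0.6, -0.0, -0.0]
opening: 0.447
now [0.4518 0.1282 0.0276] yaw -20.97 open 0.447 t 30.725 shift [-0.0006 -0.0001  0.0016] turn [-0.04 -0.09  0.03]
```

```bash
python3 -m jog '0 0 0.001 0 0 0 0.35;0 0 0.001 0 0 0 0.25;0 0 0.001 0 0 0 0.12;0 0 0.001 0 0 0 0.12;0 0 0.001 0 0 0 0.12;0 0 0.001 0 0 0 0.12;0 0 -0.03 0 0 0 0.12;0 0 -0.085 0 0 0 0.12';python3 -m jog '0 0 -0.01 0 0 0 0.12;0 0 -0.01 0 0 0 0.12'
python3 - <<'E'
from h import *
for c in ("side","top"):
    im,d=capture(c); u,v=proj(c,[[.451,.128,.09]])[0].astype(int); u0,v0=max(u-90,0),max(v-75,0)
    cv2.imwrite(f"pics/bar_{c}.png",cv2.resize(im[v0:v0+150,u0:u0+180],None,fx=4,fy=4)[:,:,::-1])
go(.5113,-.335,.125,-12.7)
E
```

```text
time_s: 31.72
position: [0.4498, 0.1281, 0.1109]
tcp_rot: [[0.934, -0.358, -0.005], [-0.358, -0.934, -0.0], [-0.005, 0.002, -1.0]]
force: [0.6, 1.1, -0.2]
opening: 0.226
time_s: 31.98
position: [0.4513, 0.1282, 0.122]
tcp_rot: [[0.934, -0.358, 0.001], [-0.358, -0.934, 0.0], [0.001, -0.0, -1.0]]
force: [0.5, -0.0, -1.0]
opening: 0.227
now [0.4502 0.1281 0.1207] yaw -20.98 open 0.224 t 32.075 shift [ 0.2228  0.4106 -0.0045] turn [ 0.05  0.14 -8.28]
```

View pics/bar_side.png

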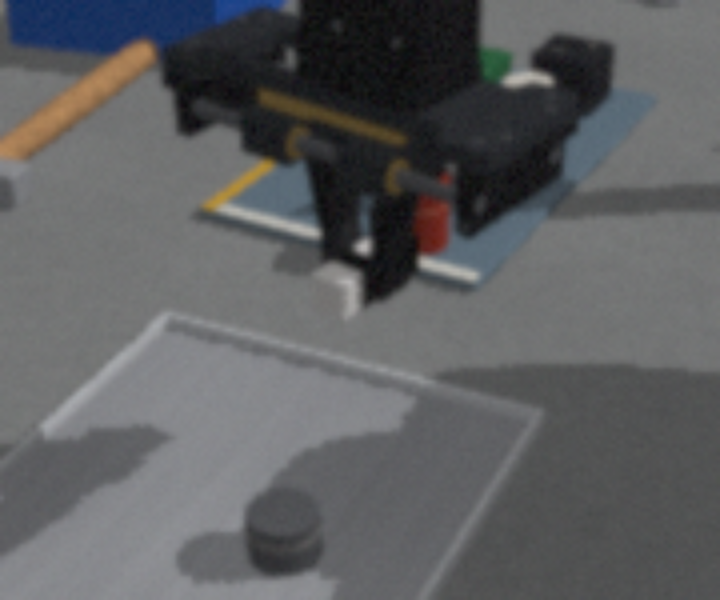

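```bash
python3 -m jog '0.014 0.026 -0.003 0 0 -1 0.12;0.041 0.076 -0.003 0 0 -2 0.12;0.068 0.126 -0.003 0 0 -3 0.12;0.095 0.176 -0.003 0 0 -4 0.12;0.123 0.226 -0.003 0 0 -5 0.12;0.15 0.276 -0.003 0 0 -6 0.12;0.177 0.326 -0.003 0 0 -7.2 0.12;0.202 0.372 -0.003 0 0 -8.3 0.12'; python3 -m jog '0.006 0.01 0 0 0 0 0.12;0.01 0.017 0 0 0 0 0.12;0.01 0.017 0 0 0 0 0.12;0.01 0.017 0 0 0 0 0.12'
python3 - <<'E'
from h import *
go(.5113,-.335,.0496,-12.7)
E
```

```text
time_s: 33.08
position: [0.5057, -0.293, 0.1223]
tcp_rot: [[0.976, -0.22, -0.003], [-0.22, -0.976, 0.003], [-0.003, -0.002, -1.0]]
force: [0.7, 0.4, -1.7]
opening: 0.228
time_s: 33.58
position: [0.5123, -0.3084, 0.1244]
tcp_rot: [[0.976, -0.218, -0.001], [-0.218, -0.976, 0.002], [-0.002, -0.001, -1.0]]
force: [0.4, 0.4, 0.3]
opening: 0.229
now [ 0.5123 -0.3084  0.1244] yaw -12.59 open 0.229 t 33.575 shift [0.005  0.0263 0.0747] turn [-0.07  0.1   0.11]
```

```bash
python3 -m jog '0.0025 0.015 0 0 0 0 0.12;0.0045 0.0255 0.02 0 0 0 0.12;0.0045 0.0255 0.045 0 0 0 0.12;0.0045 0.0255 0.06 0 0 0 0.12;0.0045 0.0255 0.067 0 0 0 0.12;0.0045 0.0255 0.068 0 0 0 0.12;0.0045 0.0255 0.068 0 0 0 0.12;0.0045 0.0255 0.068 0 0 0 0.12'
python3 - <<'E'
from h import *
go(.5113,-.335,.0496,-12.7)
c="side"
im,d=capture(c); u,v=proj(c,[[.511,-.335,.04]])[0].astype(int); u0,v0=max(u-90,0),max(v-75,0)
cv2.imwrite(f"pics/barp_{c}.png",cv2.resize(im[v0:v0+150,u0:u0+180],None,fx=4,fy=4)[:,:,::-1])
E
```

```text
time_s: 34.58
position: [0.5119, -0.3364, 0.0575]
tcp_rot: [[0.976, -0.219, 0.001], [-0.219, -0.976, -0.001], [0.001, 0.001, -1.0]]
force: [-0.7, 0.2, -0.3]
opening: 0.224
now [ 0.5119 -0.3364  0.0575] yaw -12.66 open 0.224 t 34.575 shift [-0.0009 -0.0012  0.0079] turn [ 0.05 -0.08  0.04]
```

View pics/barp_side.png

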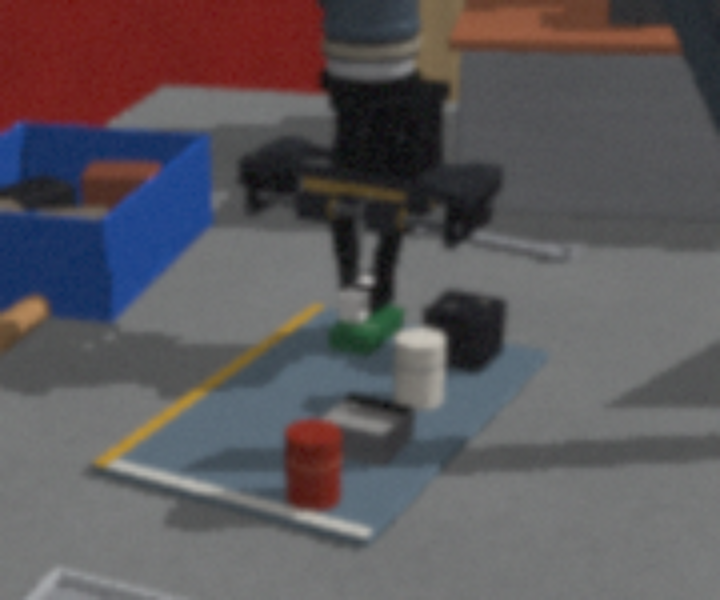

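The bar hangs just above the slab and lines up with it, so I'll lower it slowly.

```bash
python3 -m jog '-0.0007 -0.001 0.003 0 0 0 0.12;-0.0007 -0.001 0.005 0 0 0 0.12;-0.0007 -0.001 0.006 0 0 0 0.12;-0.0007 -0.001 0.0065 0 0 0 0.12;-0.0007 -0.001 0.0065 0 0 0 0.12'; python3 -m jog '0 0 0.0007 0 0 0 0.12;0 0 0.0007 0 0 0 0.12'; python3 -m jog '0 0 0.0005 0 0 0 0.12;0 0 0.0005 0 0 0 0.12'
```

```text
time_s: 35.25
position: [0.511, -0.335, 0.0502]
tcp_rot: [[0.976, -0.219, -0.0], [-0.219, -0.976, 0.0], [-0.0, -0.0, -1.0]]
force: [-0.5, 0.2, -0.6]
opening: 0.221
time_s: 35.5
position: [0.511, -0.335, 0.0495]
tcp_rot: [[0.976, -0.219, -0.0], [-0.219, -0.976, 0.0], [-0.0, -0.0, -1.0]]
force: [0.3, 0.0, 0.9]
opening: 0.231
time_s: 35.75
position: [0.511, -0.335, 0.0491]
tcp_rot: [[0.976, -0.219, 0.0], [-0.219, -0.976, -0.0], [0.0, 0.0, -1.0]]
force: [-0.8, 0.4, -1.2]
opening: 0.227
```

```bash
python3 -m jog '0 0 0.0004 0 0 0 0.12;0 0 0.0004 0 0 0 0.12'
```

```text
time_s: 36.0
position: [0.511, -0.335, 0.0491]
tcp_rot: [[0.976, -0.219, 0.0], [-0.219, -0.976, -0.0], [0.0, 0.0, -1.0]]
force: [0.9, 1.0, 4.6]
opening: 0.228
```

```bash
python3 -m jog '0 0 0 0 0 0 0.28;0 0 -0.0004 0 0 0 0.36;0 0 -0.0004 0 0 0 0.42;0 0 -0.0004 0 0 0 0.45;0 0 -0.01 0 0 0 0.45;0 0 -0.05 0 0 0 0.45;0 0 -0.1 0 0 0 0.45;0 0 -0.13 0 0 0 0.45'; python3 -m jog '0 -0.06 0 0 0 0 0.45; -0.03 -0.115 0 0 0 0 0.45;-0.06 -0.17 0 0 0 0 0.45;-0.09 -0.22 0 0 0 0 0.45;-0.12 -0.275 0 0 0 0 0.45;-0.14 -0.33 0 0 0 0 0.45;-0.15 -0.38 0 0 0 0 0.45;-0.15 -0.38 0 0 0 0 0.45'
python3 - <<'E'
from h import *
ims,o=tops()
for c in ims: cv2.imwrite(f"pics/a4_{c}.png",cv2.resize(ims[c][120:270,240:440] if c=="top" else ims[c],None,fx=4 if c=="top" else 1.5,fy=4 if c=="top" else 1.5)[:,:,::-1])
t=o["top"]; a=np.radians(12.5); B=np.array([[np.cos(a),-np.sin(a)],[np.sin(a),np.cos(a)]])
for p,q in (("red_core","ref_block"),("white_core","ref_block"),("white_core","basalt_block"),("green_slab","basalt_block"),("scale_bar","green_slab"),("scale_bar","basalt_block")):
    if p in t and q in t: print(p,q,B@(t[p][0]-t[q][0]))
go(.45,.1,.16,-12.7)
E
```

```text
time_s: 37.0
position: [0.5118, -0.3357, 0.182]
tcp_rot: [[0.976, -0.219, 0.003], [-0.219, -0.976, -0.003], [0.004, 0.002, -1.0]]
force: [1.0, 0.3, -0.9]
opening: 0.452
time_s: 38.0
position: [0.4474, 0.0717, 0.1794]
tcp_rot: [[0.977, -0.213, 0.001], [-0.213, -0.977, 0.0], [0.001, -0.0, -1.0]]
force: [-0.5, -0.8, 0.3]
opening: 0.449
top red_core 0.57 (array([480.9, -74.2]), array([32.4, 32.3]), 0.5) [480.5 -73.7  57.7]
top white_core 0.51 (array([ 446.3, -234.6]), array([32.1, 34.5]), 0.7) [ 446.8 -234.5   57.9]
top green_slab 0.48 (array([ 509.1, -333.7]), array([63.3, 34.4]), 77.2) [ 499.1 -327.5   25.3]
top scale_bar 0.84 (array([ 509.8, -333. ]), array([59.1, 20.4]), 75.5) [ 509.7 -332.2   45.7]
top basalt_block 0.84 (array([ 429.4, -316.5]), array([49. , 49.2]), 76.7) [ 429.  -316.5   52.8]
side red_core 0.52 (array([479.5, -73.4]), array([32.8, 34. ]), 21.0) [478.5 -71.6  58.5]
side white_core 0.79 (array([ 446.5, -233.1]), array([30.1, 33.7]), 33.1) [ 445.2 -232.6   58.4]
side green_slab 0.39 (array([ 494.8, -325.6]), array([53.7,  7.9]), 77.0) [ 494.9 -325.    25.8]
side scale_bar 0.4 (array([ 501.6, -335.7]), array([31.6,  7.4]), 74.5) [ 499.7 -338.4   46.4]
side basalt_block 0.62 (array([ 424. , -313.9]), array([45.9, 40.1]), 73.8) [ 424.7 -309.6   53.5]
side ref_block 0.79 (array([ 464.2, -155.2]), array([50.9, 49.9]), 79.4) [ 461.1 -154.    33.8]
white_core basalt_block [-1.22700186 83.61647246]
green_slab basalt_block [81.53355313  0.45794591]
scale_bar green_slab [0.53189948 0.83491493]
scale_bar basalt_block [82.0654526   1.29286084]
now [0.448  0.0684 0.1786] yaw -12.7 open 0.451 t 38.7 shift [-0.005  -0.0312  0.0186] turn [-0.    0.01 -0.  ]
```

View pics/a4_top.png

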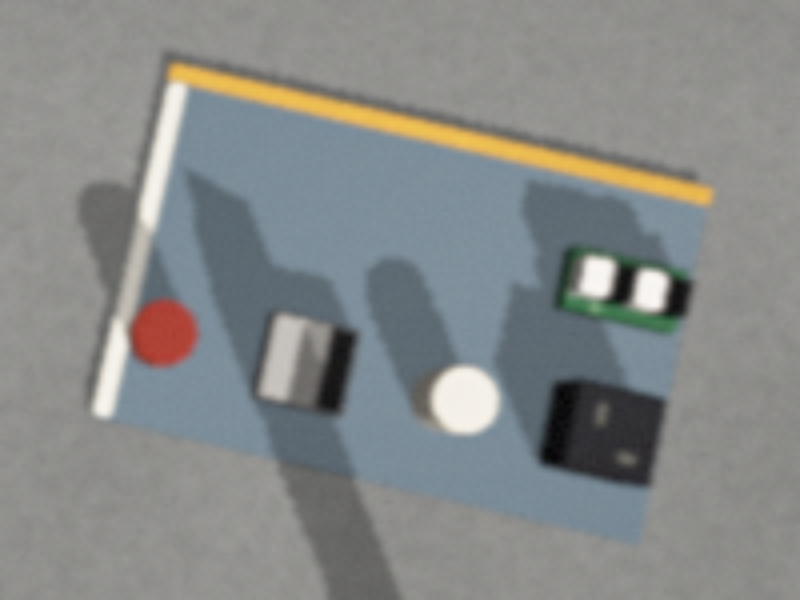

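View pics/a4_side.png

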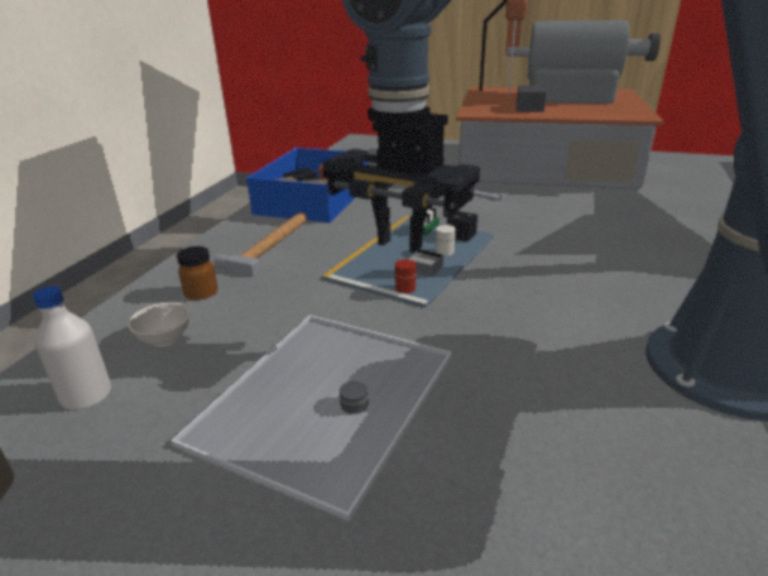

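The layout matches the request: red core at (165,332), ref block (305,362), white core (463,400), basalt (605,432), and the banded bar on the green slab at (625,285). Everything is upright, and the grey offcut is still in the tray. All offsets measure about 2 mm or less, so I'm handing it in.

```bash
python3 -c "
from rig import *
print(hand_in())"
```

```text
the job is handed in; nothing more can be done
None
```

I laid out all four pieces in the order asked and handed the job in at about 39 s; no verdict is reported. Each piece was lowered until the wrist force showed light contact (about 5–8 N), then released.

Last checks, from the top camera in board axes, relative to the blocks:

| Piece | Measured | Asked |
|---|---|---|
| Red core | 82–83 mm left of the reference block, about 2 mm too far forward | 83 mm, in line |
| White core | 83.6 mm from the basalt block, about 1 mm too far forward | 83 mm, in line |
| Green slab | 81.5 mm behind the basalt block, less than 1 mm off sideways, square within about 1° | 83 mm, square |
| Scale bar | centred on the slab within about 1 mm, turned about 2° from it by measurement | centred, along the slab |

- **Red core offset:** I saw the 2 mm forward error after placing it and left it, because moving the core again risked more than it would gain.
- **Camera disagreement:** the two cameras differ by 2–3 mm, so the figures above are good to about that. I corrected the later picks and placings by the roughly 2 mm in x that the cameras read low against the robot.
- **Last side view:** the gripper partly hid the slab, bar and reference block, so the final slab and bar positions rest on the top camera alone. The network also missed the reference block in the last top picture, so the red core's figure uses the block's earlier top-camera positions.
- **Blocks and offcut:** neither block showed any measurable movement, and the grey offcut was still standing in the tray in the last picture.

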